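Set the filling stand to its mark and clamp it one-handed

ROBOT

A 6-joint arm with a two-finger parallel gripper is mounted at the origin on a cart in front of the work surface, level with it; the furniture and walls round the work are solid. World frame = base frame: x ahead of the robot, y to its left, z up, the work surface at z = 0. Lengths are in m, angles in rad, forces in N, time in s.
With the tool pointing down it reaches from about 0.25 to 0.775 m from the base axis. Payload 4 kg.
Tool frame: the origin (TCP) lies at the very end of the fingers, on their centre line; the grasp point (between the pads) lies 19 mm behind it; z points along the fingers, y is the line along which they close (so a half turn about z gives the same grasp; the last joint's range is limited). The gripper opens to 94 mm and grips with 3 to 60 N. Pads are 16 mm wide; open, the fingers measure 119 mm over their backs; the gripper's body (75 mm by 177 mm) begins 78 mm behind the grasp point.
Start: joints at [-1.438, 0.087, 1.371, -0, 1.684, -0.103], TCP at [0.128, -0.535, 0.206] pointing down, gripper open.
Joint ranges: [-3.1, 3.1], [-0.76, 2.03], [0.27, 2.55], [-1.08, 4.22], [0.17, 2.65], [-2.57, 2.57]. Speed limits (rad/s): [2.79, 2.79, 3.14, 3.14, 3.14, 3.14].

INTERFACE

Orientations are given as a rotation vector (axis times angle).
In Python, from bench import r gives the robot as it stands.
- The arm moves only by the tool arm_command, never from a script. Its argument "deltas" is a list of rows, each an object with "translation": the shift along the tool's x, y, z in units of 60 mm (1.0 is 60 mm), a list of three; "twist": the turn about the tool's z in units of 5 degrees (1.0 is 5 degrees); "claw": the opening, from 0 (shut) to 1 (fully open). In form: [{"translation": [x, y, z], "twist": twist, "claw": claw}, ...]. A call has 1 to 5 rows; each row is the pose to reach, as a shift and turn from the pose commanded when the call began, along the tool's axes at that moment; what a row does not reach only later rows make up. A row lasts 1/8 s, in which the tool goes at most 62.5 mm and 10.7 degrees, less where a joint would pass 70% of its speed; a pose out of reach is approached as far as the arm can. A call with a gripper value outside its range is refused whole. The fingers move at their own pace and stop on an object; "squeeze" is the grip in N (left out, the last holds). Time passes only in rows, so rows that repeat a pose let the fingers close. It gives the time, the measured TCP pose, the force, the opening and the grip force at its end, in the units of the state.
- r.get_obs(): the state, without advancing time (a new reading comes with each control period).
- r.grab_frame(name): name is "scene" or "top"; returns the picture (384x512x3 uint8, blue, green, red); there is no depth.
- r.camera_info(name): a dict with "fovy" (degrees; the focal length in pixels is half the picture's height over the tangent of half this angle, whatever the lens; pixels are square), "cx", "cy" (the principal point, pixels), "rvec" (rotation vector, rad) and "tvec" (3), from world to camera coordinates, as OpenCV has them. Camera axes: x right, y down, z forward; pixel columns grow to the right and rows downward; lengths in m; the calibration is good to about 2 mm. A picture is of the moment at which its call begins. camera_info takes no time and is no camera call.
- r.close_job(): hands the job in; it is judged then, once.
The state is a dict: "clock": time; "joint_positions": joint angles; "joint_velocities": joint speeds; "tau": joint torques, N m; "eef_pos": TCP position; "ee_rot": TCP orientation; "contact_force": force on the tool from outside, world axes, zero at the start; "moment": the same for the moment, N m; "finger_gap": opening from 0.0 (shut) to 1.0 (fully open); "gripper_force": force on a finger pad.
Only numpy, scipy, OpenCV 4.12 (cv2) and the standard library are available. Lean on these libraries where they do the work, as an engineer would, in place of code of your own. Each camera call takes 0.05 s, during which the arm holds its last target. There are 200 camera calls.

TASK

The small filled pot in front of the filling stand is the last of its batch: set it gently, upright, in the wooden crate with the other finished pots. Then change the stand over to the tall glasses: with the clamp lever still open, take the arm's wooden handle and the steel lever beside it together in one light grip, lift the funnel arm until the top of its collar is level with the lower edge of the rubber band on the post, and there squeeze the lever fully shut against the handle. Keep squeezing handle and lever together at that height and finish while holding them; leave the other things where they stand.

Things in the scene. Friction and masses are not known exactly. Their poses are not given: they have to be found in the camera images.
- pot: The finished small pot to be put away: squat round jar, white below, tan lid, 62 mm diameter, 35 mm tall, 70 g. It stands on the worktop in front of the filling stand, between stand and crate. Origin: centre of its underside, z up.
- crate: Open slatted wooden crate, fixed, outside 210 mm (its x) x 156 mm (its y) x 60 mm tall, walls and floor 7 mm, 14 mm square posts in its four inner corners. Origin: centre of its underside (inner floor is 7 mm higher). Two finished pots like the loose one stand side by side in its far half (centres near x = +54, y = +-35 mm in its frame); the near half (x = -90 to +15 mm) is empty.
- crate_pot_a: Finished pot already in the crate (far left), 62 mm diameter, 35 mm tall. Origin: centre of its underside. Stays.
- crate_pot_b: Finished pot already in the crate (far right), same size. Stays.
- glass_a: Empty clear tumbler, 81 mm diameter, 91 mm tall, waiting behind the stand. Bystander. Origin: centre of its underside.
- glass_b: Second tumbler, the same. Bystander. Origin: centre of its underside.
- jar: Tall jar with a black lid, 63 mm diameter, 94 mm tall, behind. Bystander. Origin: centre of its underside.
- timer: Round kitchen timer, 66 mm diameter, 54 mm tall, at the worktop's front left. Bystander. Origin: centre of its underside.
- salt: Salt shaker, 44 mm diameter, 90 mm tall, behind. Bystander. Origin: centre of its underside.
- teaspoon: Teaspoon lying flat, 130 mm long, near the worktop's front edge, in front of the handle. Bystander. Origin: centre of its underside.
- stand: Filling stand, fixed. Origin: on the worktop on the axis of its upright steel post (16 mm diameter, top 222 mm up). Frame: z up, -x the side the handle points to, +y the funnel's side. Dark wooden base 12 mm thick, x from -47 to +78, y from -44 to +150 mm. The post rises behind the handle: grip the handle well forward, about 110 mm from the post.
- collar_top (a point): On the post axis, at the top face of the sliding collar (36 mm diameter, 40 mm tall); 117 mm above the worktop at the start. The funnel arm (collar, funnel, handle, lever; 0.33 kg) slides only up and down: it rests on a lower stop at the start and sinks back if let go unclamped.
- funnel_arm (a joint): Height of the funnel arm above its lower stop, m: 0 at the start, at most 0.10.
- funnel_rim (a point): Centre of the steel funnel's rim (80 mm diameter), carried by the arm 92 mm to the +y side of the post, 6 mm higher than the collar's top.
- marker_band: Black rubber band round the post (22 mm diameter, 6 mm tall): the height mark for the tall glasses, 55 to 89 mm above the collar's top at the start. Only a mark, not a stop. Origin: centre of its LOWER edge on the post axis; collar_top has to come level with this point.
- handle_mid (a point): Wooden handle bar of the funnel arm (collider funnel_arm_c0): 122 mm long (its x; it points from the post to -x), 14 mm wide (y), 26 mm tall (z). Point: its centre, 90 mm in front of the post axis, 4 mm to the +y side, 20 mm below collar_top (97 mm above the worktop at the start).
- lever_mid (a point): Steel paddle of the clamp lever (collider clamp_lever_c0): 112 mm long (x), 8 mm wide (y), 22 mm tall (z), level with the handle on its -y side. Point: its centre. Pivot near the collar at stand x = -6, y = -18 mm. Shut: parallel to the handle, 2.5 mm gap, both together 24.5 mm thick. Open: its free end stands out to -y, together 45 to 52 mm at 110 mm from the post.
- clamp_lever (a joint): Lever angle, rad: 0 fully shut, 0.26 fully open, starts at 0.20 to 0.26. Stays where left. At 110 mm from the post it takes 11 N to move, up to 16 N over the last 0.1 rad, where its cam clamps the post. A grip of 5 to 10 N over both lifts the arm, lever open; 25 N or more shuts it. The handle does not give sideways: as it shuts, let the hand follow 10 to 14 mm to the stand's +y.
Mind the look-alikes: they are no part of the job. What is shaped like the pot but orange or turquoise is not meant.

How it is judged:
On the way, in this order (a step that is already met when the one before it is completed fails the run):
1. the finished pot stands upright in the crate and is released (x of pot in the frame of crate between -0.08 and 0.08 m and y of pot in the frame of crate between -0.055 and 0.055 m and z of pot in the frame of crate between 0 and 0.014 m and angle between pot's own z axis and vertical below 0.2 rad and contact force between the fingers and pot below 0.1 N and linear speed of pot below 0.02 m/s), for 0.2 s.
2. the funnel arm is held in the grip at the mark with the lever still open (z of collar_top in the frame of marker_band between -0.005 and 0.005 m and value of joint clamp_lever above 0.12 rad and contact force between the fingers and funnel_arm_c0 above 0.5 N), for 0.2 s.
3. the lever is shut with the arm at the mark (z of collar_top in the frame of marker_band between -0.005 and 0.005 m and value of joint clamp_lever below 0.03 rad), for 0.2 s.
At the end, for the whole second after the job is handed in: The pot stands upright in the crate; the collar's top is within 5 mm of the band's lower edge; the lever is shut (under 0.03 rad); the fingers still press on both handle and lever paddle (over 2 N each) with the arm at rest (all of step 3 and x of pot in the frame of crate between -0.08 and 0.08 m and y of pot in the frame of crate between -0.055 and 0.055 m and z of pot in the frame of crate between 0 and 0.014 m and angle between pot's own z axis and vertical below 0.2 rad and contact force between the fingers and funnel_arm_c0 above 2 N and contact force between the fingers and clamp_lever_c0 above 2 N and velocity of joint funnel_arm between -0.01 and 0.01 m/s and contact force between the fingers and pot below 0.1 N); the arm keeps its last pose, push and grip.
It fails at once if the pot is dropped from a height (about 50 mm or more) or thrown (contact force between the fingers and pot below 0.1 N and linear speed of pot above 1 m/s).
It fails at once if a glass, the jar, the timer or the salt shaker is pushed aside (30 mm) or tipped (distance of any of glass_a, glass_b, jar, timer, salt from where it was at the start of the episode above 0.03 m or angle between any of glass_a, glass_b, jar, timer, salt's own z axis and vertical above 0.5 rad).
It fails at once if a finished pot in the crate is pushed out of its place (40 mm) or tipped (distance of any of crate_pot_a, crate_pot_b from where it was at the start of the episode above 0.04 m or angle between any of crate_pot_a, crate_pot_b's own z axis and vertical above 0.5 rad).
It fails at once if the teaspoon is pushed aside (40 mm) (distance of teaspoon from where it was at the start of the episode above 0.04 m).
It also fails if it takes over 58 s, if anything falls off the work surface, if the arm or the gripper's body presses on something with over 40 N, if the wrist force passes 120 N, or if a joint passes its speed limit or range.

## Working session

There is one attempt and no reset: what is moved stays moved. The work goes in short steps, Python scripts to look and compute and a tool call to move; the robot and the scene stay as the last step left them, time stands still between calls to the robot, and variables do not carry over. Pictures are saved under pics/ and viewed, at most 10 in all, crops included, and the job is handed in when it is done.

Besides the shell and the picture viewer there is one more tool, called after "Request:" as name([rows], argument=value, ...), one row to a line, values as JSON. arm_command: Moves the arm, as the interface text tells. Its arguments: {"type":"object","properties":{"deltas":{"type":"array"},"squeeze":{"type":"number"}},"required":["deltas"]}

```bash
mkdir -p pics
python3 - <<'E'
from bench import r
import cv2
for n in("scene","top"):
    cv2.imwrite(f"pics/{n}0.png",r.grab_frame(n)); print(n,r.camera_info(n))
o=r.get_obs(); print(o)
E
```

```text
scene {'fovy': 54.54973395577424, 'cx': 253.15053264391796, 'cy': 194.40666703873217, 'rvec': array([ 2.28870599, -0.56377885,  0.23911766]), 'tvec': array([-0.45767562,  0.26968217,  0.82682937])}
top {'fovy': 51.54668362164459, 'cx': 261.6942474910858, 'cy': 185.9740631229822, 'rvec': array([ 2.1242386 , -2.12738837,  0.2153147 ]), 'tvec': array([0.00623987, 0.55857307, 0.97723888])}
{'clock': 0.1, 'joint_positions': array([-1.43807401e+00,  8.78429912e-02,  1.37208627e+00, -1.82162956e-05,
        1.68364555e+00, -1.03101985e-01]), 'joint_velocities': array([-0.00056576, -0.00318061, -0.0014876 ,  0.00087962,  0.00101781,
        0.00085936]), 'tau': array([ 1.66541246e-03, -3.41252625e+01, -3.03301620e+01,  7.19330949e-02,
        3.04484647e-02, -9.89153455e-05]), 'eef_pos': array([ 0.12842501, -0.53427263,  0.20445063]), 'ee_rot': array([-3.11781120e+00, -3.69337874e-01,  7.44958398e-05]), 'contact_force': array([-0.55548675, -0.01128756, -0.10024051]), 'moment': array([-0.00158294,  0.03921051, -0.00915469]), 'gripper_force': 0.0, 'finger_gap': 1.0056899863985065}
```

View pics/scene0.png

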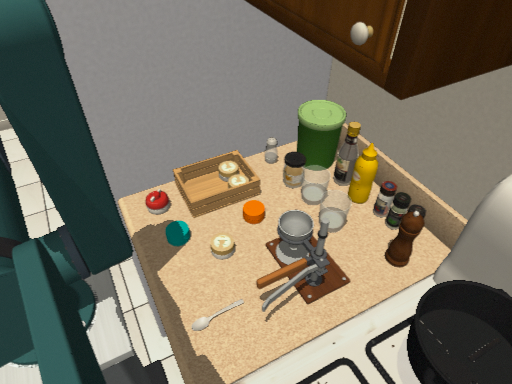

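View pics/top0.png

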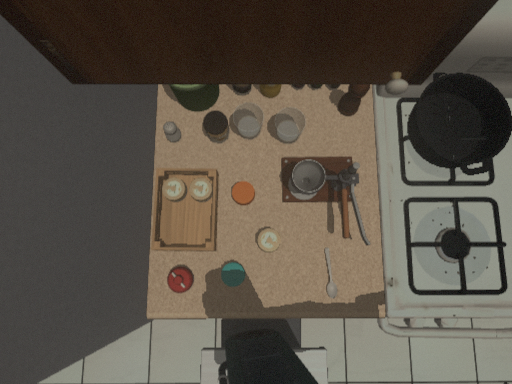

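The scene view shows the pot at (222,246), the crate at (217,182), and the stand post at (322,240) with its handle end at (262,282) and lever end at (266,305). In the top view the pot is at (268,240), the crate at (186,210), the collar near (347,178), the handle at (346,215) and the lever tip at (366,242). Next I'll turn these into positions.

```bash
cat > h.py <<'E'
import numpy as np, cv2
from bench import r
def cam(n):
    c=r.camera_info(n); f=192/np.tan(np.radians(c["fovy"]/2))
    K=np.array([[f,0,c["cx"]],[0,f,c["cy"]],[0,0,1]]); R=cv2.Rodrigues(c["rvec"])[0]
    return K,R,np.array(c["tvec"])
def ray(n,p):
    K,R,t=cam(n); d=R.T@np.linalg.solve(K,[p[0],p[1],1]); return -R.T@t,d/np.linalg.norm(d)
def onz(n,p,z):
    o,d=ray(n,p); return o+d*(z-o[2])/d[2]
def proj(n,X):
    K,R,t=cam(n); q=K@(R@np.array(X)+t); return q[:2]/q[2]
def two(p,q):
    A=[];b=[]
    for n,x in(("scene",p),("top",q)):
        o,d=ray(n,x); P=np.eye(3)-np.outer(d,d); A.append(P); b.append(P@o)
    return np.linalg.lstsq(np.vstack(A),np.hstack(b),rcond=None)[0]
E
python3 - <<'E'
from h import *
np.set_printoptions(precision=4,suppress=True)
s=cv2.imread("pics/scene0.png");t=cv2.imread("pics/top0.png")
print("pot top",onz("top",(268,240),.035),"scene",onz("scene",(222,241),.035))
for p in [(157,171),(216,170),(216,249),(154,249)]: print("crate",onz("top",p,.06))
print("cratepots",onz("top",(175,189),.042),onz("top",(201,189),.042))
print("cams",ray("scene",(0,0))[0],ray("top",(0,0))[0])
a=cv2.resize(s[205:325,240:360],None,fx=5,fy=5,interpolation=cv2.INTER_CUBIC)
b=cv2.resize(t[150:250,270:380],None,fx=6,fy=6,interpolation=cv2.INTER_CUBIC)[:600]
cv2.imwrite("pics/a.png",a);cv2.imwrite("pics/b.png",b)
E
```

```text
pot top [ 0.4206 -0.0107  0.035 ] scene [ 0.4213 -0.0141  0.035 ]
crate [0.5969 0.2763 0.06  ]
crate [0.5996 0.1239 0.06  ]
crate [0.3971 0.1199 0.06  ]
crate [0.3975 0.2743 0.06  ]
cratepots [0.5529 0.2318 0.042 ] [0.5528 0.1639 0.042 ]
cams [ 0.2169 -0.5691  0.7713] [0.3627 0.0165 1.0655]
```

View pics/a.png

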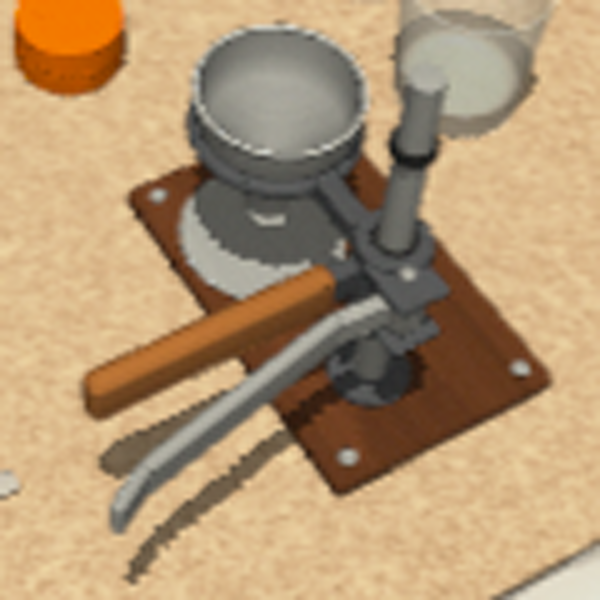

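View pics/b.png

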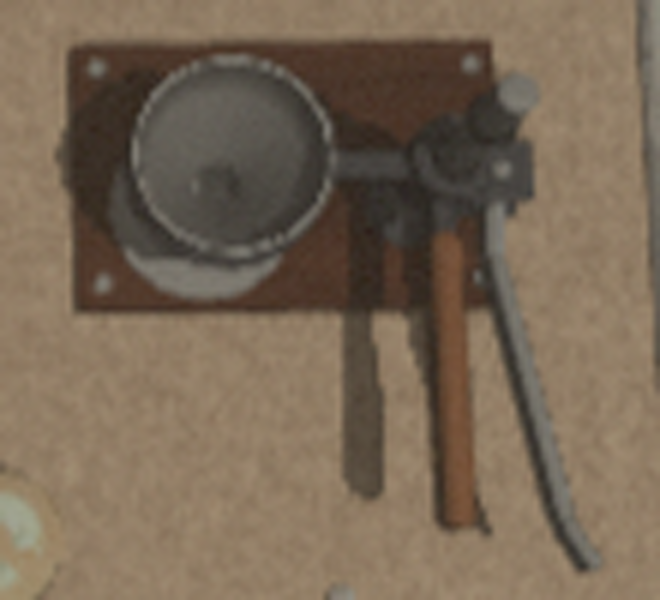

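The crops show the post top at scene-crop (427,80), the band around (414,150), and the handle running from (90,395) to (330,275). In the top crop the post top is at (518,95), the handle end at (457,525), the lever end at (590,565) and the base corners at (70,45) to (490,310).

Run:
```python
from h import *
np.set_printoptions(precision=4,suppress=True)
T=lambda X,Y:(270+(X+.5)/6-.5,150+(Y+.5)/6-.5)
S=lambda X,Y:(240+(X+.5)/5-.5,205+(Y+.5)/5-.5)
for p in [(70,45),(490,40),(490,308),(77,310)]: print("base",onz("top",T(*p),.012))
for p in [(134,193),(340,494),(550,380)]: print("baseS",onz("scene",S(*p),.012))
print("post top",onz("top",T(518,93),.222),onz("scene",S(427,78),.222),two(S(427,78),T(518,93)))
print("handle end top",onz("top",T(457,522),.110),"back",onz("top",T(448,235),.110),"endS",onz("scene",S(90,378),.110))
print("lever end",onz("top",T(590,562),.108),"mid",onz("top",T(537,400),.108),"S",onz("scene",S(120,505),.108))
s=cv2.imread("pics/scene0.png"); g=s.max(2)
P=[onz("top",T(518,93),.222)[:2],onz("scene",S(427,78),.222)[:2]];
X=np.mean(P,0)
print(X)
print(g[228:244,316:330])
c=ray("scene",(0,0))[0][:2]; u=(c-X)/np.linalg.norm(c-X)
for z in np.arange(.165,.215,.005): print(round(z,3),"front",proj("scene",[*(X+.011*u),z]),"axis",proj("scene",[*X,z]))
```

```text
base [ 0.6472 -0.0488  0.012 ]
base [ 0.6496 -0.2411  0.012 ]
base [ 0.5256 -0.2355  0.012 ]
base [ 0.5249 -0.0505  0.012 ]
baseS [ 0.5259 -0.0563  0.012 ]
baseS [ 0.5247 -0.2483  0.012 ]
baseS [ 0.6455 -0.2447  0.012 ]
post top [ 0.5724 -0.1991  0.222 ] [ 0.5707 -0.2018  0.222 ] [ 0.573  -0.1997  0.2189]
handle end top [ 0.4242 -0.1949  0.11  ] back [ 0.5406 -0.1962  0.11  ] endS [ 0.4232 -0.198   0.11  ]
lever end [ 0.4083 -0.2478  0.108 ] mid [ 0.4732 -0.2298  0.108 ] S [ 0.407  -0.2529  0.108 ]
[ 0.5716 -0.2004]
[[226 225 224 193 105  95 105 111 114 114 105 108 126 137]
 [215 214 213 189 106  99 107 112 115 111 103 109 134 136]
 [221 218 180 108  86 101 109 114 113 112 105 115 135 137]
 [217 199 103  64  90 102 109 114 115 108 102 112 140 139]
 [219 185  74  67  94 102 110 113 112 107  88 116 188 178]
 [210 140  41  70  96 106 112 111 111 104  84  85 162 216]
 [214 151  32  56  88 106 112 113 111 103  76 108 188 218]
 [224 193  38  35  62  95 108 109 105  89  44 111 196 224]
 [225 201 109  26  32  36  43  48  38  36  44 147 224 227]
 [223 208 148  43  30  27  30  30  29  46 122 2
[... 230 characters left out ...]
 227 222 221 219]
 [102  91  94 104 108 112 110 104 136 200 223 220 218 217]
 [ 93  84  96 104 112 112 110 103 159 224 223 218 216 218]]
0.165 front [320.4236 241.8871] axis [321.2396 237.8792]
0.17 front [320.7343 240.3612] axis [321.5509 236.3501]
0.175 front [321.0478 238.8213] axis [321.8651 234.8071]
0.18 front [321.3642 237.2672] axis [322.1821 233.25  ]
0.185 front [321.6836 235.6986] axis [322.5021 231.6786]
0.19 front [322.0059 234.1155] axis [322.825  230.0927]
0.195 front [322.3313 232.5175] axis [323.1509 228.4921]
0.2 front [322.6597 230.9045] axis [323.4798 226.8766]
0.205 front [322.9912 229.2763] axis [323.8118 225.2461]
0.21 front [323.3259 227.6326] axis [324.1469 223.6002]
```

Request:
arm_command([
  {"translation": [0.3, -0.35, 0], "twist": 0.7, "claw": 1},
  {"translation": [0.9, -1.0, 0], "twist": 1.4, "claw": 1},
  {"translation": [1.6, -1.7, 0], "twist": 2.1, "claw": 1},
  {"translation": [2.25, -2.4, 0], "twist": 2.7, "claw": 1},
  {"translation": [2.9, -3.1, 0], "twist": 2.7, "claw": 1},
])

```text
clock: 0.72
eef_pos: [0.2547, -0.3114, 0.205]
ee_rot: [-3.141, 0.001, -0.0]
contact_force: [0.6, -0.4, 0.3]
finger_gap: 1.002
gripper_force: 0.0
```

Request:
arm_command([
  {"translation": [0.47, -0.85, 0], "twist": 0, "claw": 1},
  {"translation": [0.95, -1.7, 0], "twist": 0, "claw": 1},
  {"translation": [1.42, -2.55, 0], "twist": 0, "claw": 1},
  {"translation": [1.9, -3.4, 0], "twist": 0, "claw": 1},
  {"translation": [2.35, -4.2, 0], "twist": 0, "claw": 1},
])

```text
clock: 1.35
eef_pos: [0.3955, -0.0593, 0.2052]
ee_rot: [3.141, 0.001, 0.0]
contact_force: [-0.2, -0.2, 0.3]
finger_gap: 1.005
gripper_force: 0.0
```

Request:
arm_command([
  {"translation": [0.3, -0.55, 0.5], "twist": 0, "claw": 1},
  {"translation": [0.43, -0.78, 1.2], "twist": 0, "claw": 1},
  {"translation": [0.43, -0.78, 1.7], "twist": 0, "claw": 1},
  {"translation": [0.43, -0.78, 2.0], "twist": 0, "claw": 1},
  {"translation": [0.43, -0.78, 2.0], "twist": 0, "claw": 1},
])

```text
clock: 1.98
eef_pos: [0.4192, -0.0141, 0.0834]
ee_rot: [-3.141, -0.001, 0.008]
contact_force: [0.3, 0.9, 0.2]
finger_gap: 0.997
gripper_force: 0.0
```

Run:
```python
from h import *
cv2.imwrite("pics/s1.png",r.grab_frame("scene")); print(r.get_obs()["eef_pos"])
```

```text
[ 0.42034289 -0.01435815  0.08489679]
```

View pics/s1.png

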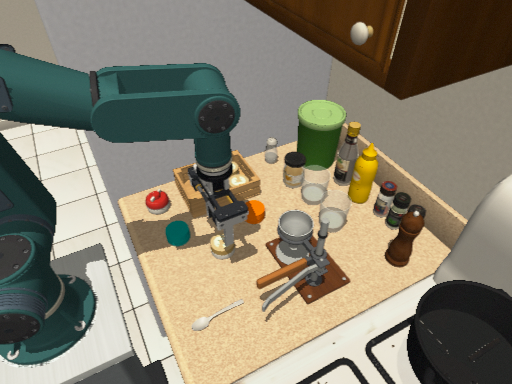

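The gripper hangs over the pot at (221,246) with both sides clear, so I'll descend and grasp.

Request:
arm_command([
  {"translation": [0, 0, 0.5], "twist": 0, "claw": 1},
  {"translation": [0, 0, 1.0], "twist": 0, "claw": 1},
  {"translation": [0, 0, 1.25], "twist": 0, "claw": 1},
  {"translation": [0, 0, 1.25], "twist": 0, "claw": 0.75},
  {"translation": [0, 0, 1.25], "twist": 0, "claw": 0.5},
], squeeze=12)

```text
clock: 2.65
eef_pos: [0.4222, -0.0147, 0.0119]
ee_rot: [3.141, 0.0, 0.004]
contact_force: [-0.3, -0.9, 0.1]
finger_gap: 0.826
gripper_force: 0.0
```

Request:
arm_command([
  {"translation": [0, 0, 0], "twist": 0, "claw": 0.5},
  {"translation": [0, 0, 0], "twist": 0, "claw": 0.5},
  {"translation": [0, 0, -0.2], "twist": 0, "claw": 0.5},
  {"translation": [0, 0, -0.8], "twist": 0, "claw": 0.5},
  {"translation": [0, 0, -1.4], "twist": 0, "claw": 0.5},
])

```text
clock: 3.28
eef_pos: [0.4206, -0.0144, 0.0958]
ee_rot: [3.141, 0.0, -0.001]
contact_force: [0.4, -0.5, -0.8]
finger_gap: 0.653
gripper_force: 12.0
```

Request:
arm_command([
  {"translation": [0.1, -0.4, -0.3], "twist": 0, "claw": 0.5},
  {"translation": [0.25, -1.2, -0.4], "twist": 0, "claw": 0.5},
  {"translation": [0.4, -2.0, -0.4], "twist": 0, "claw": 0.5},
  {"translation": [0.5, -2.8, -0.4], "twist": 0, "claw": 0.5},
  {"translation": [0.6, -3.4, -0.4], "twist": 0, "claw": 0.5},
])

```text
clock: 3.9
eef_pos: [0.4569, 0.1915, 0.1192]
ee_rot: [-3.141, -0.002, -0.001]
contact_force: [0.6, -0.3, -1.0]
finger_gap: 0.651
gripper_force: 12.0
```

Request:
arm_command([
  {"translation": [0, -0.13, 0], "twist": 0, "claw": 0.5},
  {"translation": [0, -0.13, 0.4], "twist": 0, "claw": 0.5},
  {"translation": [0, -0.13, 0.8], "twist": 0, "claw": 0.5},
  {"translation": [0, -0.13, 1.0], "twist": 0, "claw": 0.5},
  {"translation": [0, -0.13, 1.0], "twist": 0, "claw": 0.5},
])

```text
clock: 4.53
eef_pos: [0.4563, 0.1965, 0.0578]
ee_rot: [3.141, -0.001, -0.003]
contact_force: [0.1, -0.7, -0.4]
finger_gap: 0.653
gripper_force: 12.0
```

Run:
```python
from h import *
f=r.grab_frame("scene")[130:280,150:300]
cv2.imwrite("pics/s2.png",cv2.resize(f,None,fx=4,fy=4)); print(r.get_obs()["eef_pos"])
```

```text
[0.4570987  0.19683795 0.05883242]
```

View pics/s2.png

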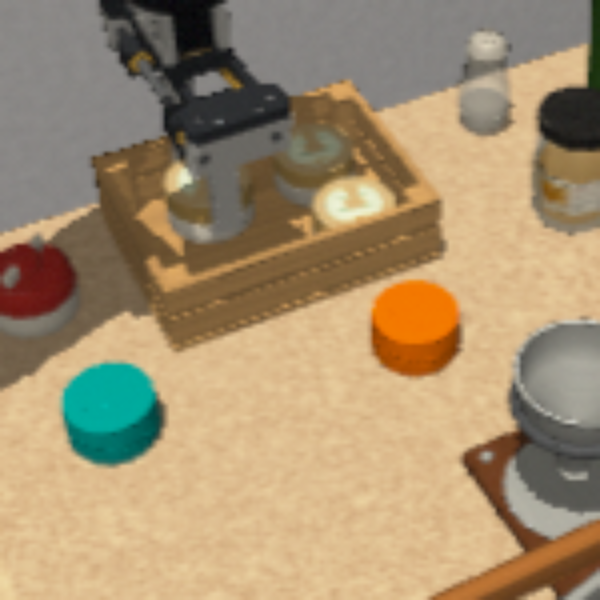

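The pot hangs in the empty near half of the crate at crop (210,205), clear of the posts and the other two pots. I'll lower it slowly and release.

Request:
arm_command([
  {"translation": [0, 0, 0.25], "twist": 0, "claw": 0.5},
  {"translation": [0, 0, 0.5], "twist": 0, "claw": 0.5},
  {"translation": [0, 0, 0.6], "twist": 0, "claw": 0.5},
  {"translation": [0, 0, 0.67], "twist": 0, "claw": 0.5},
  {"translation": [0, 0, 0.68], "twist": 0, "claw": 0.5},
])

```text
clock: 5.2
eef_pos: [0.4569, 0.1973, 0.0184]
ee_rot: [3.141, 0.001, -0.0]
contact_force: [-2.8, -1.1, 5.7]
finger_gap: 0.649
gripper_force: 12.0
```

Request:
arm_command([
  {"translation": [0, 0, 0], "twist": 0, "claw": 0.66},
  {"translation": [0, 0, 0], "twist": 0, "claw": 0.72},
  {"translation": [0, 0, 0], "twist": 0, "claw": 0.8},
  {"translation": [0, 0, 0], "twist": 0, "claw": 0.85},
  {"translation": [0, 0, 0], "twist": 0, "claw": 0.85},
])

```text
clock: 5.82
eef_pos: [0.4569, 0.1973, 0.0176]
ee_rot: [3.142, 0.0, -0.0]
contact_force: [-0.9, 0.0, 0.3]
finger_gap: 0.853
gripper_force: 0.0
```

Request:
arm_command([
  {"translation": [0, 0, -0.3], "twist": 0, "claw": 0.85},
  {"translation": [0, 0, -0.9], "twist": 0, "claw": 0.85},
  {"translation": [0, 0, -1.6], "twist": 0, "claw": 0.85},
  {"translation": [0, 0, -2.3], "twist": 0, "claw": 0.85},
  {"translation": [0, 0, -2.8], "twist": 0, "claw": 1},
])

```text
clock: 6.45
eef_pos: [0.4575, 0.1975, 0.188]
ee_rot: [-3.141, -0.0, -0.004]
contact_force: [0.7, 0.4, 0.2]
finger_gap: 0.925
gripper_force: 0.0
```

Request:
arm_command([
  {"translation": [0, 0.4, 0], "twist": 0, "claw": 1},
  {"translation": [0, 1.3, 0], "twist": 0, "claw": 1},
  {"translation": [0.03, 2.2, 0], "twist": 0, "claw": 1},
  {"translation": [0.06, 3.1, 0], "twist": 0, "claw": 1},
  {"translation": [0.08, 4.0, 0], "twist": 0, "claw": 1},
])

```text
clock: 7.08
eef_pos: [0.4617, -0.0443, 0.1858]
ee_rot: [3.141, 0.001, 0.001]
contact_force: [0.6, -0.2, -0.8]
finger_gap: 1.002
gripper_force: 0.0
```

Request:
arm_command([
  {"translation": [0, 0.9, 0], "twist": 0, "claw": 1},
  {"translation": [0, 1.8, 0], "twist": 0, "claw": 1},
  {"translation": [0, 2.5, 0], "twist": 0, "claw": 1},
  {"translation": [0, 2.85, 0], "twist": 0, "claw": 1},
  {"translation": [0, 2.85, 0], "twist": 0, "claw": 1},
])

```text
clock: 7.7
eef_pos: [0.4617, -0.214, 0.1854]
ee_rot: [-3.141, 0.002, 0.001]
contact_force: [0.4, 0.6, 0.2]
finger_gap: 1.002
gripper_force: 0.0
```

Run:
```python
from h import *
f=r.grab_frame("scene"); o=r.get_obs()["eef_pos"]; print(o)
cv2.imwrite("pics/s3.png",cv2.resize(f[110:330,150:370],None,fx=2.7,fy=2.7,interpolation=cv2.INTER_CUBIC))
```

```text
[ 0.46182866 -0.2130173   0.18551048]
```

View pics/s3.png

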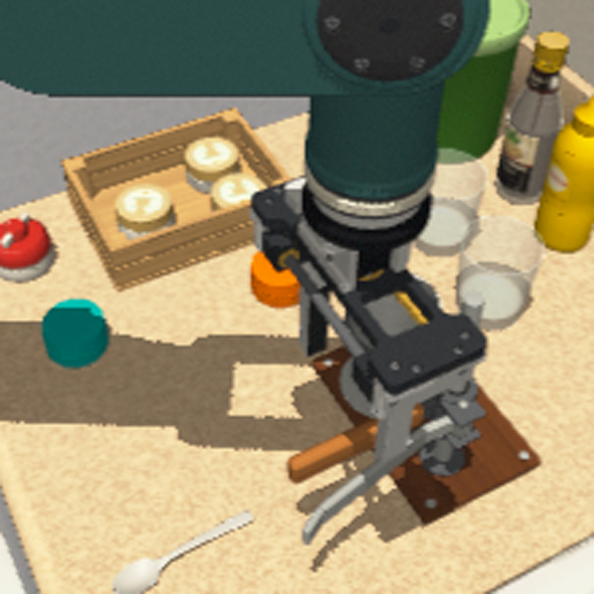

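The pot stands upright in the crate at crop (145,210), and the open fingers straddle handle and lever. I'll descend and close lightly.

Request:
arm_command([
  {"translation": [0, 0, 0.4], "twist": 0, "claw": 1},
  {"translation": [0, 0, 0.9], "twist": 0, "claw": 1},
  {"translation": [0, 0, 1.4], "twist": 0, "claw": 1},
  {"translation": [0, 0, 1.75], "twist": 0, "claw": 1},
  {"translation": [0, 0, 1.78], "twist": 0, "claw": 1},
], squeeze=7)

```text
clock: 8.38
eef_pos: [0.4609, -0.2111, 0.0772]
ee_rot: [-3.139, -0.004, 0.005]
contact_force: [0.1, -0.6, 0.4]
finger_gap: 1.003
gripper_force: 0.0
```

Request:
arm_command([
  {"translation": [0, 0, 0], "twist": 0, "claw": 0.75},
  {"translation": [0, 0, 0], "twist": 0, "claw": 0.62},
  {"translation": [0, 0, 0], "twist": 0, "claw": 0.55},
  {"translation": [0, 0, 0], "twist": 0, "claw": 0.48},
  {"translation": [0, 0, 0], "twist": 0, "claw": 0.4},
])

```text
clock: 9.0
eef_pos: [0.4619, -0.2148, 0.0792]
ee_rot: [3.139, 0.0, 0.001]
contact_force: [-0.4, -1.8, -1.0]
finger_gap: 0.509
gripper_force: 6.8
```

Gap is 47.8 mm with 6.8 N of grip, so the lever is still open. I'll lift most of the way.

Request:
arm_command([
  {"translation": [0, 0, 0], "twist": 0, "claw": 0.4},
  {"translation": [0, 0, -0.15], "twist": 0, "claw": 0.4},
  {"translation": [0, 0, -0.35], "twist": 0, "claw": 0.4},
  {"translation": [0, 0, -0.55], "twist": 0, "claw": 0.4},
  {"translation": [0, 0, -0.7], "twist": 0, "claw": 0.4},
], squeeze=8)

```text
clock: 9.62
eef_pos: [0.4617, -0.2144, 0.1213]
ee_rot: [3.14, -0.0, -0.0]
contact_force: [0.7, -5.2, -3.5]
finger_gap: 0.503
gripper_force: 7.9
```

Request:
arm_command([
  {"translation": [0, 0, -0.1], "twist": 0, "claw": 0.4},
  {"translation": [0, 0, -0.1], "twist": 0, "claw": 0.4},
  {"translation": [0, 0, -0.1], "twist": 0, "claw": 0.4},
])

```text
clock: 10.0
eef_pos: [0.4618, -0.2143, 0.127]
ee_rot: [3.14, -0.0, 0.0]
contact_force: [1.0, -6.3, -2.3]
finger_gap: 0.504
gripper_force: 7.8
```

Run:
```python
from h import *
a=r.grab_frame("scene");b=r.grab_frame("top"); o=r.get_obs();print(o["eef_pos"],o["finger_gap"],o["contact_force"])
cv2.imwrite("pics/full4s.png",a);cv2.imwrite("pics/full4t.png",b)
a=cv2.resize(a[200:270,280:350],None,fx=8,fy=8,interpolation=cv2.INTER_CUBIC)[:560,:400]
b=cv2.resize(b[145:215,310:360],None,fx=8,fy=8,interpolation=cv2.INTER_CUBIC)
cv2.imwrite("pics/c4.png",np.hstack([a,b]))
```

```text
[ 0.46174709 -0.21431751  0.12697707] 0.5037185324069497 [ 1.0897155  -5.82451961 -2.45047459]
```

View pics/c4.png

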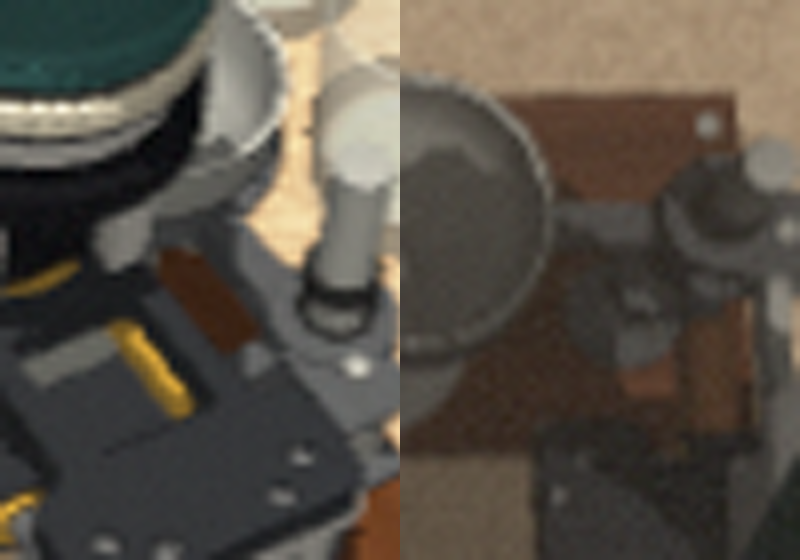

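In the left (scene) half the band sits around crop (338,300), with a strip of post still showing down to the collar top at about y=335. Roughly 11 mm is left to lift; I'll check the pixel rows.

Run:
```python
from h import *
g=cv2.imread("pics/full4s.png").max(2)
print(g[232:247,316:329])
X=np.array([.5716,-.2004]);c=ray("scene",(0,0))[0][:2];u=(c-X)/np.linalg.norm(c-X)
for z in(.160,.165,.170,.175,.180): print(z,proj("scene",[*(X+.008*u),z]),proj("scene",[*(X+.011*u),z]))
```

```text
[[233 209  84  78 106 119 127 130 130 122  99 133 214]
 [132 125  49  81 109 120 127 129 128 121  97  95 186]
 [ 93  69  40  66 101 122 126 129 126 116  88 121 210]
 [101  82  29  41  70 108 125 125 119 101  50  97 195]
 [ 97  70  28  29  37  44  48  54  45  43  36  65 132]
 [ 84  43  42  49  34  34  33  36  36  32  32  70 100]
 [ 87  42  63  82  75  61  50  48  57  53  40  72  98]
 [ 92  65  65  94  97 100 104 104  95  62  57  90 101]
 [102  88  50  75  98 108 118 107 105  61  74 100 102]
 [102  98  78  62  60  69  85  77  58  61  84 102 102]
 [100 102 101  99  81  60  60  66  85 100 100 101  98]
 [ 86 100 100 103 104 103 104 103 106 101 101  99  84]
 [ 95  87  92 101 102 100 102 126 148 128 103  90  84]
 [ 78  96  87  83  89  89 112 165 202 184 129 104 104]
 [ 66  93 103 103 103  96  88 138 197 180 122 104 104]]
0.16 [320.34840548 242.27991025] [320.12446357 243.37972271]
0.165 [320.65648744 240.76687337] [320.43235376 241.86762763]
0.17 [320.96737885 239.24003885] [320.74305923 240.3417063 ]
0.175 [321.28111832 237.6992171 ] [321.05661876 238.80176822]
0.18 [321.59774516 236.14421502] [321.37307187 237.24761936]
```

The band's lower edge is at z≈0.1766 and the collar top at about 0.1648, so I'll lift 12 mm more.

Request:
arm_command([
  {"translation": [0, 0, -0.07], "twist": 0, "claw": 0.4},
  {"translation": [0, 0, -0.14], "twist": 0, "claw": 0.4},
  {"translation": [0, 0, -0.19], "twist": 0, "claw": 0.4},
  {"translation": [0, 0, -0.19], "twist": 0, "claw": 0.4},
  {"translation": [0, 0, -0.19], "twist": 0, "claw": 0.4},
])

```text
clock: 10.72
eef_pos: [0.4617, -0.2141, 0.1382]
ee_rot: [3.141, -0.0, -0.0]
contact_force: [1.8, -4.9, -2.4]
finger_gap: 0.496
gripper_force: 7.7
```

Request:
arm_command([
  {"translation": [0, 0, 0], "twist": 0, "claw": 0.4},
  {"translation": [0, 0, 0], "twist": 0, "claw": 0.4},
  {"translation": [0, 0, 0], "twist": 0, "claw": 0.4},
])

```text
clock: 11.1
eef_pos: [0.4617, -0.2141, 0.1382]
ee_rot: [3.141, -0.0, -0.0]
contact_force: [0.7, -4.6, -3.1]
finger_gap: 0.495
gripper_force: 7.7
```

Run:
```python
from h import *
a=r.grab_frame("scene"); o=r.get_obs();print(o["eef_pos"],o["finger_gap"],o["contact_force"])
cv2.imwrite("pics/full5.png",a);print(a.max(2)[232:247,316:329])
```

```text
[ 0.46167413 -0.21405303  0.13818517] 0.4962973093639148 [-1.12933394e-03 -5.24274051e+00 -2.62862164e+00]
[[100  85  52  78 107 119 128 131 129 124  99  68 121]
 [ 94  68  46  79 108 122 126 128 128 118  96  59  82]
 [ 91  67  38  64 100 121 127 129 127 116  88  63  90]
 [ 96  69  32  41  73 108 123 124 121 102  51  58  86]
 [100  87  41  29  37  46  52  53  46  43  37  65 102]
 [103 103  86  38  30  32  31  35  32  31  51  82 100]
 [102 102 100  88  51  43  36  39  41  57  86 102 102]
 [ 87 101 100 102 103  96  84  85  90 102 102 103 101]
 [ 74  81 102 105 105 105 103 106 112 114 107 101  99]
 [ 79  97  91  87  99  99 100 119 170 193 155  92  92]
 [ 50  78 103 100  87  82  79 122 180 199 175 112 105]
 [ 55  64  93 105 103 102 103 104 117 146 144 103 103]
 [ 54  49  71  97 105 104 103 102 105 107 101 105 104]
 [ 59  56  54  73 102 106 105 104 104 102 103 105 105]
 [ 57  59  57  59  76 103 105 105 104 103 101 103 105]]
```

The collar now meets the band's lower edge, the screw has moved 3.5 px (about 11.5 mm) up, and the lever is still open. I'll squeeze it shut with the hand following.

Request:
arm_command([
  {"translation": [0, 0, 0], "twist": 0, "claw": 0.42},
  {"translation": [0, -0.04, 0], "twist": 0, "claw": 0.38},
  {"translation": [0, -0.07, 0], "twist": 0, "claw": 0.34},
], squeeze=32)

```text
clock: 11.52
eef_pos: [0.4616, -0.2071, 0.1375]
ee_rot: [-3.137, -0.002, 0.002]
contact_force: [1.7, 3.8, -3.1]
finger_gap: 0.346
gripper_force: 12.7
```

Request:
arm_command([
  {"translation": [0, -0.05, 0], "twist": 0, "claw": 0.3},
  {"translation": [0, -0.09, 0], "twist": 0, "claw": 0.26},
  {"translation": [0, -0.11, 0], "twist": 0, "claw": 0.2},
  {"translation": [0, -0.11, 0], "twist": 0, "claw": 0.15},
  {"translation": [0, -0.11, 0], "twist": 0, "claw": 0.15},
], squeeze=35)

```text
clock: 12.15
eef_pos: [0.4616, -0.2028, 0.1379]
ee_rot: [-3.141, -0.0, 0.001]
contact_force: [1.4, 3.2, -7.1]
finger_gap: 0.253
gripper_force: 34.9
```

Request:
arm_command([
  {"translation": [0, 0, 0], "twist": 0, "claw": 0.15},
  {"translation": [0, 0, 0], "twist": 0, "claw": 0.15},
  {"translation": [0, 0, 0], "twist": 0, "claw": 0.15},
])

```text
clock: 12.52
eef_pos: [0.4616, -0.2027, 0.1379]
ee_rot: [-3.141, -0.0, 0.001]
contact_force: [0.8, 2.7, -7.9]
finger_gap: 0.248
gripper_force: 34.9
```

Run:
```python
from h import *
a=r.grab_frame("scene"); o=r.get_obs();print(o["eef_pos"],o["finger_gap"],o["contact_force"],o["gripper_force"])
cv2.imwrite("pics/full6.png",a);print(a.max(2)[234:246,316:329])
cv2.imwrite("pics/s6.png",cv2.resize(a[130:330,150:370],None,fx=2.7,fy=2.7,interpolation=cv2.INTER_CUBIC))
```

```text
[ 0.46163097 -0.20274987  0.13794359] 0.2486016384103884 [ 1.32881545  2.26997945 -8.4081003 ] 34.947166442871094
[[ 94  64  35  67 101 120 128 131 127 117  88  65  93]
 [ 95  69  32  40  71 108 123 125 121 100  51  57  86]
 [101  84  32  31  36  43  48  55  46  42  35  64 101]
 [104  94  72  33  29  34  32  37  33  30  41  72 100]
 [101 102  95  72  46  38  36  35  39  58  86 103 100]
 [ 87 101 100 101 102  97  83  72  84 103 101 102 101]
 [ 74  88 102 102 105 105 102 107 112 115 109 102  98]
 [ 73  94  85  89  98  98 100 120 171 194 153  91  93]
 [ 61  82 101 101  90  85  80 124 184 201 174 102 106]
 [ 56  66  88 103 105 103 101 103 133 174 155 101 104]
 [ 58  56  71  97 103 104 103 101 107 115 110 104 103]
 [ 58  58  56  74 100 105 103 103 104 104 104 105 105]]
```

View pics/s6.png

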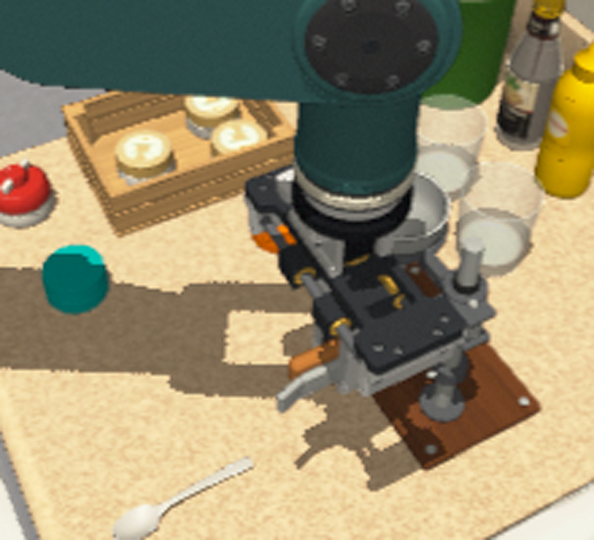

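The view shows the lever parallel against the handle in the grip at (310,370), the collar under the band at (465,285), and the pot upright in the crate at (145,155). A measured gap of 23.4 mm fits a fully shut lever.

```bash
python3 -c "
from bench import r
print(r.close_job())"
```

```text
the job is handed in; nothing more can be done
None
```

The pot stands upright in the crate, and the funnel arm is held at the band with the lever squeezed shut at 35 N; I handed the job in at about 12.6 s, and the interface returned no verdict.

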